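# Snug the adjustable wrench and nip up the filter holder's clamp nut

## Robot

A 6-joint arm with a two-finger parallel gripper is mounted at the origin on the work surface. World frame = base frame: x ahead of the robot, y to its left, z up, the work surface at z = 0. Lengths are in mm, angles in rad, forces in N, time in s.
With the tool pointing down it reaches from about 275 to 775 mm from the base axis. Payload 14.6 kg.
Tool frame: the origin (TCP) lies midway between the tips of the shut fingers; the grasp point (between the pads) lies behind it (ctrl.grip_depth is the z of the grasp point in the tool frame, in mm); z points along the fingers, y is the line along which they close (so a half turn about z gives the same grasp; the last joint's range is limited). The gripper opens to 85 mm and grips with 20 to 120 N. Pads are 22 mm wide; open, the fingers measure 114 mm over their backs; the gripper's body (76 mm by 85 mm) begins 54 mm behind the grasp point. The pads swing forward as they close: fully open they stand 13 mm farther back than shut.
Start: joints at [-1.33, 0.263, -0.048, 1.259, 0, 1.415], TCP at [202.406, -484.417, 231.278] pointing down, gripper open.
Joint ranges: [-2.65, 2.65], [-0.89, 1.7], [-1.18, 1.37], [-2.13, 2.11], [-1.35, 1.29], [-3.14, 3.14]. Speed limits (rad/s): [1.89, 1.89, 2.57, 2.79, 3.14, 3.14].

## Interface

Orientations are given as [roll, pitch, yaw] about the fixed x, y, z axes, in that order (R = Rz(yaw) Ry(pitch) Rx(roll)).
In Python, from bench import ctrl gives the robot as it stands. The module is installed in compiled form; this text tells all that it offers. Calls block until the motion is done:
- ctrl.goto(position, orientation): joint-space move of the TCP to a pose.
- ctrl.move_l(position, orientation=None, feed=150, until_force=None): straight line of the TCP; orientation=None keeps the orientation; feed is the mean speed in mm/s. With until_force (N) it stops when the force on the tool has changed by that much, and returns True; else False.
- ctrl.goto_joints(angles): joint-space move.
- ctrl.gripper_to(opening, force=None): finger opening in mm; force is the grip in N (None keeps the last); returns when the fingers have stopped.
- ctrl.sleep(seconds).
- ctrl.ik(position, orientation): joint angles nearest the present ones, or None.
- ctrl.observe(): the state.
- ctrl.read_camera(name): name is "scene" or "side" or "wrist"; returns the picture (384x512x3 uint8, blue, green, red); there is no depth.
- ctrl.camera_params(name): a dict with "intrinsics" (3x3 intrinsics, pixels), "origin" and "attitude" of the camera in the world. Camera axes: x right, y up, looking along -z (the intrinsics and any distortion apply to the point x, -y, -z); pixel columns grow to the right and rows downward; lengths in mm; the calibration is good to about 2 mm. A picture is of the moment at which its call begins: read the wrist's pose just before it. camera_params takes no time and is no camera call; for the wrist camera it gives the pose at the moment of the call.
A pose or a line that the arm cannot do raises ctrl.MotionError and nothing moves.
- ctrl.finish_job(): hands the job in; it is judged then, once.
Trained networks look in the newest picture that a camera, given by its name, has taken for a name from the list of things; names that differ only in an ending like _2 or _b are one class to them, and where a whole thing is asked for, a point or a joint stands for the part that bears it (a point fixed in the world has none). Each returns a list of dicts, best first, with "score" (0 to 1); they miss things now and then, are a little off and sometimes report something else, mostly with a low value. They report only what shows in the picture. A call takes as long as a camera call. They do not tell look-alikes from the thing itself.
- ctrl.search_frame(thing, camera): "centre" ([x, y, z] in mm, in the coordinates of the camera as it stood for that picture, good to about 4 mm: the middle of the surface that is visible of it).
The state is a dict: "time": time; "q": joint angles; "dq": joint speeds; "tau": joint torques, N m; "position": TCP position; "ee_rot": TCP orientation; "contact_force": force on the tool from outside, world axes, zero at the start; "moment": the same for the moment, N m; "grip_width": finger opening in mm; "gripper_force": force on a finger pad.
Only numpy, scipy, OpenCV 4.12 (cv2) and the standard library are available. Lean on these libraries where they do the work, as an engineer would, in place of code of your own. Each camera call takes 0.05 s, during which the arm holds its last target. There are 200 camera calls.

## Task

The adjustable wrench lies loosely around the clamp nut of the steel filter holder. Lightly roll the wrench's worm with a fingertip until its jaw is snug on the nut, and only then swing the handle clockwise (seen from above) until the nut comes up against its stop, without forcing it. Leave the wrench on the nut, still snug, and disturb nothing else.

Things in the scene. Friction and masses are not known exactly. Their poses are not given: they have to be found in the camera images.
- holder: Fixed round steel filter holder, 156 mm across, 60 mm high, on short legs; an inlet stub points along its +x, away from the handle. Origin on the table under its middle; z up. Its flat lid, with the nut in the middle, floats on a soft gasket: lid, nut and wrench together yield straight down about 1 mm per 8 N (at most 5 mm) and spring back.
- nut_top (a point): Centre of the top of the brass hexagon clamp nut, 30 mm across the flats, 18 mm high, standing on the lid. It turns about the vertical.
- nut (a joint): Angle of the nut in rad, growing clockwise seen from above; within 0.02 of 0 at the start; the firm stop is at 0.65. Turning it takes about 0.3 N m (2 N at the handle point). Pushing on at the stop with more than some 5 N at the handle point starts to spread the jaw again.
- wrench: Loose adjustable wrench, 216 mm long, 0.4 kg, lying flat on the lid, its jaws along two of the nut's flats. Origin: middle of the jaw mouth, on the underside, 60 mm above the table; +x points out of the mouth, z up. Handle along -x from x = -64 to -216 mm, 22 mm wide, 12 thick, overhanging the holder. Head 14 mm thick, to y = +30 (fixed jaw) and -33 mm (sliding jaw); neck at the worm 36 mm wide.
- handle (a point): Point in the middle of the wrench's handle (half-way through its width and thickness), 165 mm behind the mouth, 67 mm above the table; beneath it is air, and at most a petri dish or the rubber ring on the table.
- worm_part: The wrench's knurled dark steel worm: a roller 20 mm in diameter and 20 mm long lying across the neck, axis along the wrench's y. Origin: its centre, at wrench x = -47 mm. It turns stiffly (0.032 N m): a fingertip must drag it with about 3.5 N, so press about 8 to 12 N; lighter, it slips; over 20 N harms it. It stays where it is left.
- worm_top (a point): Highest line of the worm, in the middle of its length, 8 mm above the wrench's head and 82 mm above the table. Dragging a fingertip over it towards the jaws (wrench +x) closes the jaw by 0.25 mm per 10 mm that the worm rolls, so several strokes are needed; dragging towards the handle opens it.
- jaw_part (a joint): Travel of the sliding jaw in m, growing as it closes. The mouth is 35 mm minus this travel: the jaw meets the nut on both sides at about 0.0050 and is snug when the worm will roll no further (0.0050 to 0.0054); it starts between 0.0026 and 0.0036.
- petri_a: Bystander: closed petri dish, 90 mm across, 15 mm high, on the table.
- petri_b: Bystander: closed petri dish, 90 mm across, 15 mm high, on the table.
- gasket: Bystander: black rubber ring, 72 mm across, 6 mm thick, lying on the table.
- jar: Bystander: glass jar, 64 mm across, 85 mm high.
- beaker: Bystander: glass beaker, 72 mm across, 85 mm high.
- spatula: Bystander: lab spatula, 180 mm long.
- rack: Bystander: tube rack with capped tubes, 70 by 220 mm, 140 mm high.
Not all that is in view belongs to the job. Leave any red look-alike of the wrench alone.

How it is judged (in metres and radians):
On the way, in this order (a step that is already met when the one before it is completed fails the run):
1. jaw snug on the nut before the nut is turned (value of joint jaw_part above 0.0047 m and value of joint nut below 0.12 rad), for 0.2 s.
2. nut turned up to its stop with the jaw still snug (value of joint nut above 0.6 rad and value of joint jaw_part above 0.0044 m), for 0.2 s.
At the end, for the whole second after the job is handed in: Nut within 0.05 rad of its stop, jaw within about 0.6 mm of touching the nut on both sides, wrench flat and still on the lid with its mouth within 8 mm of the nut's axis (all of step 2 and horizontal distance between wrench and holder below 0.008 m and height (world z) of wrench below 0.068 m and angle between wrench's own z axis and vertical below 0.1 rad and linear speed of wrench below 0.02 m/s).
It fails at once if the worm pressed with more than 20 N (contact force between the fingers and worm_part above 20 N).
It fails at once if the nut turned by more than 0.12 rad with the jaw not snug (value of joint nut above 0.12 rad and value of joint jaw_part below 0.0044 m).
It fails at once if a bystander moved by more than 15 mm (distance of any of petri_a, petri_b, gasket, jar, beaker, spatula, rack from where it was at the start of the episode above 0.015 m).
It also fails if it takes over 72 s, if anything falls off the work surface, if the arm or the gripper's body presses on something with over 40 N, if the wrist force passes 120 N, or if a joint passes its speed limit or range.

## Working session

There is one attempt and no reset: what is moved stays moved. The work goes in short steps, each a Python script; the robot and the scene stay as the last script left them, time stands still between calls to the robot, and variables do not carry over. Pictures are saved under pics/ and viewed, at most 10 in all, crops included, and the job is handed in when it is done.

```bash
mkdir -p pics
cat > h.py <<'E'
from bench import ctrl
import numpy as np, cv2
def w(c,p):
    k=ctrl.camera_params(c); A=np.array(k["attitude"],float)
    if A.shape!=(3,3):
        from scipy.spatial.transform import Rotation as R
        A=R.from_euler('xyz',A.ravel()).as_matrix()
    return np.array(k["origin"])+A@np.array(p)
def find(t,c,n=3):
    return [(round(d["score"],2),w(c,d["centre"]).round(1).tolist()) for d in ctrl.search_frame(t,c)[:n]]
E
python3 - <<'E'
from h import *
print(ctrl.camera_params("scene")); print(ctrl.observe(), ctrl.grip_depth)
for c in("scene","side"):
    im=ctrl.read_camera(c); cv2.imwrite(f"pics/{c}0.png",im)
    for t in("holder","nut_top","wrench","handle","worm_part","worm_top"): print(c,t,find(t,c))
E
```

```text
{'intrinsics': array([[383.46596852,   0.        , 254.2870885 ],
       [  0.        , 383.46596852, 191.27523322],
       [  0.        ,   0.        ,   1.        ]]), 'origin': array([1204.81038037,  117.9440898 ,  868.01621903]), 'attitude': array([0.78162934, 0.0135597 , 1.62307438])}
{'time': 0.0, 'q': array([-1.33027227e+00,  2.63488669e-01, -4.89149231e-02,  1.25941350e+00,
       -3.84895970e-05,  1.41548033e+00]), 'dq': array([-7.03747265e-06, -1.14585332e-04, -8.68460277e-04,  6.74099030e-04,
        1.19915974e-03,  5.37053410e-04]), 'tau': array([-3.79893347e-03, -6.37611294e+01,  3.84562790e+01,  1.39924741e-02,
       -1.97416698e-04,  4.61160027e-05]), 'position': array([ 202.34234876, -484.14330012,  230.85094082]), 'ee_rot': array([-3.14057822e+00, -1.19877819e-04,  3.95840011e-01]), 'contact_force': array([ 0.68957753, -0.79592056, -0.52164835]), 'moment': array([-0.00814805, -0.06952254, -0.00817991]), 'gripper_force': 0.0, 'grip_width': 85.33856464823373} -18.700000000000003
scene holder [(0.91, [615.6, -75.7, 59.7])]
scene nut_top []
scene wrench [(0.9, [559.9, -1.0, 69.2]), (0.85, [203.8, 273.1, 11.0]), (0.63, [523.7, 445.4, 66.2])]
scene handle [(0.86, [560.6, -1.2, 77.4]), (0.74, [203.1, 275.0, 10.4])]
scene worm_part [(0.64, [571.1, -23.3, 82.9])]
scene worm_top [(0.97, [203.2, 272.2, 13.4]), (0.83, [562.7, -2.3, 76.5])]
side holder [(0.76, [587.6, -68.5, 58.8]), (0.71, [563.7, -55.0, 78.1])]
side nut_top []
side wrench [(0.71, [195.3, 271.8, 9.9]), (0.64, [552.3, 4.4, 69.8])]
side handle [(0.82, [199.8, 267.5, 13.8]), (0.73, [484.6, 462.3, 65.1]), (0.66, [554.1, 6.2, 72.7])]
side worm_part [(0.63, [181.2, 243.1, 20.0])]
side worm_top [(0.92, [550.0, 0.5, 71.3]), (0.6, [670.9, -315.3, 59.4]), (0.59, [200.1, 272.5, 14.3])]
```

View pics/scene0.png

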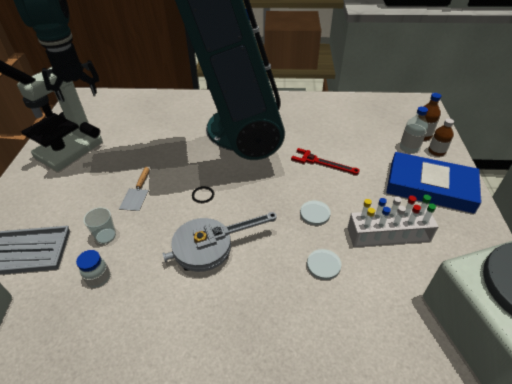

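View pics/side0.png

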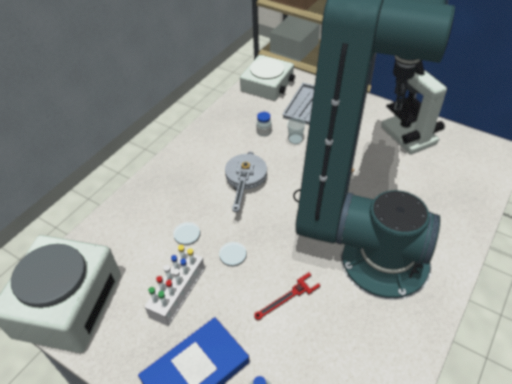

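The pictures show the holder at scene (201,245), with the nut at (201,236) and the handle end at (273,215). The red look-alike is at (325,162), well away from it. Next is a close look with the wrist camera.

```bash
cat >> h.py <<'E'
from scipy.spatial.transform import Rotation as R
def pix(c,u,v,z,k=None):
    k=k or ctrl.camera_params(c); K=np.array(k["intrinsics"])
    d=np.linalg.solve(K,[u,v,1]); d=R.from_euler('xyz',k["attitude"]).as_matrix()@[d[0],-d[1],-d[2]]
    o=np.array(k["origin"]); return o+d*(z-o[2])/d[2]
E
python3 - <<'E'
from h import *
n=pix("scene",201,236,78); e=pix("scene",273,215,67); print(n,e, pix("scene",222,238,82))
k=ctrl.camera_params("wrist"); print(k, ctrl.observe()["position"])
m=n+(e-n)*.35
ctrl.goto([m[0]-30,m[1],320],[np.pi,0,0.4])
k=ctrl.camera_params("wrist"); im=ctrl.read_camera("wrist"); cv2.imwrite("pics/w0.png",im); print(k)
for t in("holder","nut_top","wrench","handle","worm_part","worm_top"): print(t,find(t,"wrist"))
print(ctrl.observe()["time"],ctrl.observe()["position"])
E
```

```text
[591.79114266 -64.03300446  78.        ] [501.86192839 122.20673995  67.        ] [599.11489972  -7.85527141  82.        ]
{'intrinsics': array([[289.52505739,   0.        , 252.16465978],
       [  0.        , 289.52505739, 186.20935842],
       [  0.        ,   0.        ,   1.        ]]), 'origin': array([ 273.38375581, -454.96466721,  374.10232498]), 'attitude': array([-3.02582929e-01,  3.71779172e-04, -1.17476387e+00])} [ 202.4050412  -484.41880937  231.31347853]
{'intrinsics': array([[289.52505739,   0.        , 252.16465978],
       [  0.        , 289.52505739, 186.20935842],
       [  0.        ,   0.        ,   1.        ]]), 'origin': array([601.21904651,  30.11317629, 462.64199836]), 'attitude': array([-3.02847460e-01,  3.90069880e-04, -1.17150795e+00])}
holder [(0.87, [604.4, -76.8, 61.5])]
nut_top [(0.73, [589.0, -69.7, 79.7]), (0.4, [546.7, -359.0, 59.7])]
wrench [(0.7, [552.4, -4.9, 69.1]), (0.57, [195.1, 248.4, 15.5])]
handle [(0.75, [198.2, 246.8, 14.7]), (0.58, [556.1, -3.8, 70.8])]
worm_part [(0.79, [573.3, -24.5, 79.0])]
worm_top [(0.66, [559.5, -5.6, 74.1]), (0.62, [197.8, 241.3, 14.7])]
3.175 [530.29717667   0.92571404 319.98826584]
```

View pics/w0.png

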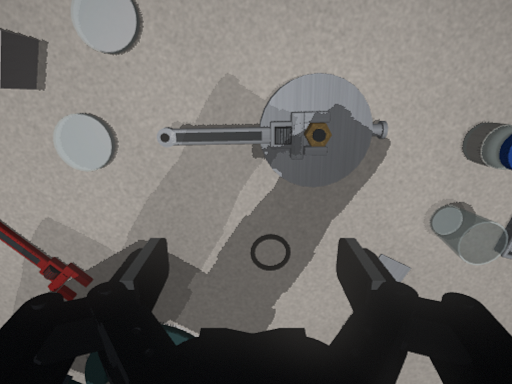

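In the wrist view the nut is at (319,135), the worm at (283,135), the handle end at (168,137) and the mouth opens to the right. Clockwise swings the handle up in the picture, and that path is clear. I'll locate these points and do a first stroke.

```bash
cat > stroke.py <<'E'
from h import *
def stroke(W,yaw,half=9,F=9.5,z0=85):
    d=np.array([np.cos(yaw),np.sin(yaw),0]); o=[np.pi,0,yaw]
    p=np.array(W,float); s=p-d*half; s[2]=z0
    ctrl.move_l(s,o,feed=120)
    b=ctrl.observe()["contact_force"]
    t=s.copy(); t[2]=77
    hit=ctrl.move_l(t,feed=6,until_force=F)
    q=ctrl.observe(); z=q["position"][2]; log=[]
    if not hit: print("no contact"); ctrl.move_l(s,feed=80); return
    c=q["position"]; c0=np.array([s[0],s[1],z])
    for f in (.33,.67,1):
        log.append((ctrl.observe()["contact_force"]-b)[2])
        ctrl.move_l(c0+d*2*half*f,feed=35)
        g=ctrl.observe()["contact_force"]-b; log+= [g@d]
    log.append(g[2]); e=c0+d*2*half; e[2]=z0+1
    ctrl.move_l(e,feed=60)
    print("z %.1f"%z,"Fz/Fd",np.round(log,1),"t %.1f"%ctrl.observe()["time"])
E
python3 - <<'E'
from stroke import *
n=pix("wrist",319,135,78); m=pix("wrist",283,135,82); e=pix("wrist",168,137,67); h1=pix("wrist",293,135,74)
a=np.arctan2(*(n-e)[1::-1]); print(n,m,e,a,np.linalg.norm((m-n)[:2]),np.linalg.norm((n-e)[:2]))
d=np.array([np.cos(a),np.sin(a)])
print("worm from nut",n[:2]-47*d)
for y in(a,a+np.pi): print(ctrl.ik([m[0],m[1],90],[np.pi,0,y]))
im=cv2.imread("pics/w0.png")[80:190,150:400]; cv2.imwrite("pics/w0c.png",cv2.resize(im,None,fx=3,fy=3,interpolation=cv2.INTER_CUBIC))
E
```

```text
[589.99523119 -69.66565757  78.        ] [571.8135614  -25.33159777  82.        ] [507.31098001 115.39794521  67.        ] -1.1506164664492124 47.917449580744545 202.69489994607997
worm from nut [570.82277147 -26.75392504]
[-0.18661691  0.42045182 -0.20594303  0.94440148  0.         -2.1775931 ]
[-0.18661691  0.42045182 -0.20594303  0.94440148  0.          0.96399956]
```

View pics/w0c.png

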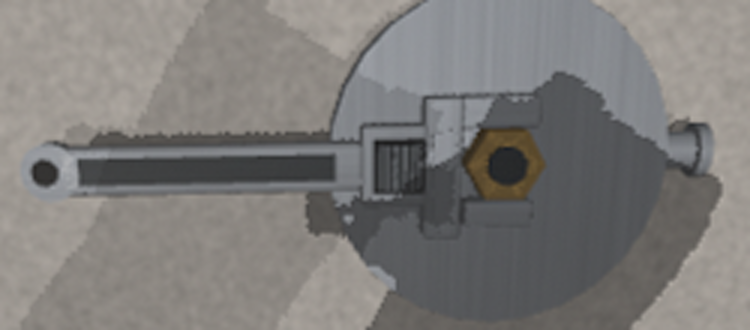

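The crop puts the worm at pixel (283.3,135.7) and the nut at (318.3,135.3), and both jaws show a small gap. I'll shut the fingers and make the first stroke.

```bash
sed -i 's/o=\[np.pi,0,yaw\]/o=[np.pi,0,yaw+np.pi]/' stroke.py
python3 - <<'E'
from stroke import *
ctrl.gripper_to(0,force=60)
a=-1.151; W=np.array([571.3,-26,0]); s=W-9*np.array([np.cos(a),np.sin(a),0])
ctrl.goto([s[0],s[1],110],[np.pi,0,a+np.pi])
print(ctrl.observe()["grip_width"])
for _ in range(2): stroke(W,a)
E
```

```text
0.09066835429302636
z 80.1 Fz/Fd [ 8.8 -0.8  8.3 -0.3  7.5  0.3  6.5] t 7.8
z 80.2 Fz/Fd [ 9.8 -1.1  8.2 -1.2  8.3 -0.5  7. ] t 10.2
```

Run:
```python
from stroke import *
a=-1.151; W=np.array([571.3,-26,0])
stroke(W,a,F=11)
p=ctrl.observe()["position"]; R0=ctrl.camera_params("wrist")
off=np.array(R0["origin"])-p; print(off)
c=np.array([589.,-65]) ; q=c-off[:2]; ctrl.move_l([q[0],q[1],170],feed=250)
im=ctrl.read_camera("wrist"); cv2.imwrite("pics/w1.png",im)
print(find("worm_part","wrist"),find("nut_top","wrist"),find("worm_top","wrist"),ctrl.observe()["time"])
```

```text
z 80.0 Fz/Fd [11.6 -0.4 10.2  0.2  9.8 -0.1  9.4] t 12.7
[-30.21967396  69.59998201 142.79187378]
[(0.67, [574.4, -23.0, 78.4])] [(0.97, [586.1, -69.1, 78.3])] [(0.68, [578.5, -41.7, 77.3]), (0.65, [575.7, -25.8, 81.9])] 13.55
```

View pics/w1.png

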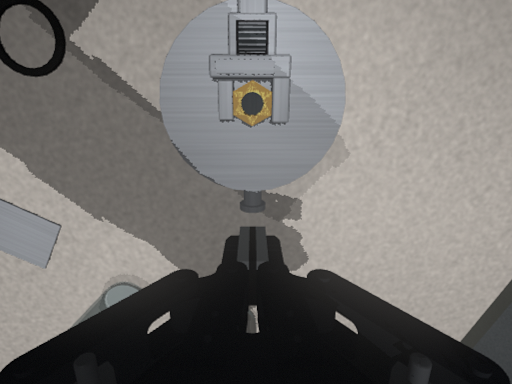

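The worm at (252,37) and the nut at (252,103) are where expected. I'll use closer, same-pose pictures between strokes to measure the jaw.

```bash
cat >> stroke.py <<'E'
def look(name,a=-1.151):
    ctrl.move_l([619.2,-146.,98],[np.pi,0,a+np.pi],feed=250)
    im=ctrl.read_camera("wrist"); cv2.imwrite(f"pics/{name}.png",im)
def back(a=-1.151):
    W=np.array([571.3,-26,0]); s=W-9*np.array([np.cos(a),np.sin(a),0]); s[2]=98; ctrl.move_l(s,feed=250)
E
python3 - <<'E'
from stroke import *
look("c1"); back()
for _ in range(3): stroke([571.3,-26,0],-1.151,F=11)
look("c2"); print(ctrl.observe()["time"])
A,B=[cv2.imread(f"pics/{n}.png") for n in("c1","c2")]
f=lambda i:cv2.resize(i[0:200,130:380],None,fx=1.6*2,fy=1.5*2,interpolation=cv2.INTER_CUBIC)[:300]
v=np.vstack([cv2.resize(i[0:200,150:360],None,fx=3,fy=1.5) for i in (A,B)])
cv2.imwrite("pics/cc.png",v)
E
```

```text
z 80.0 Fz/Fd [11.5 -0.  10.  -0.7  8.9 -0.1  8.6] t 17.1
z 80.0 Fz/Fd [10.2 -0.7  9.2 -0.3  9.8  0.4  9. ] t 19.6
z 80.0 Fz/Fd [11.2 -1.1  9.6 -1.7 10.3 -1.3  9.3] t 22.0
22.6583
```

View pics/cc.png

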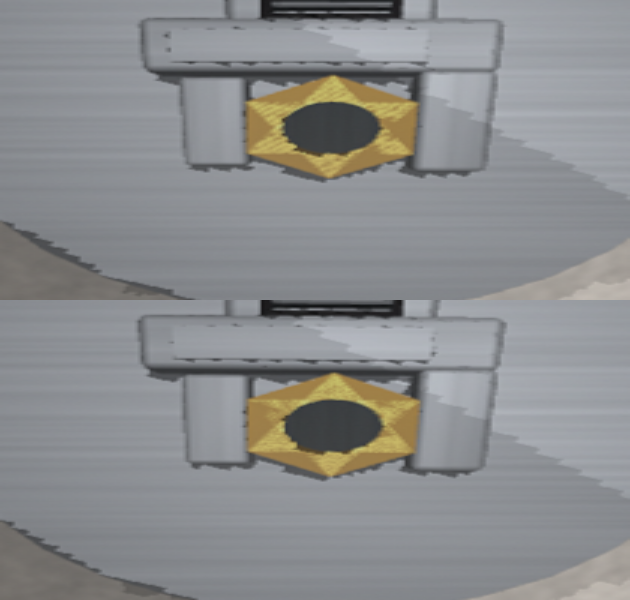

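Between the two pictures the jaw closed about 1.4 mm over three strokes: the left jaw edge moved 181→186 and the right 493→490 in the crop. I'll keep going until it stops changing.

Run:
```python
from stroke import *
for n in("c3","c4"):
    back()
    for _ in range(2): stroke([571.3,-26,0],-1.151,F=11.5)
    look(n)
print(ctrl.observe()["time"])
I=[cv2.imread(f"pics/{n}.png",0).astype(float) for n in("c1","c2","c3","c4")]
for i in I:  # profile across jaws' outer edges (crop rows 130-160 /1.5)
    g=np.gradient(cv2.GaussianBlur(i,(5,1),0),axis=1)[84:104].mean(0)
    def edge(lo,hi,s):
        x=np.arange(lo,hi); w=np.clip(s*g[lo:hi],0,None)**2; return (x*w).sum()/w.sum()
    print([round(edge(*k),2) for k in((205,219,-1),(205,219,1),(306,320,1),(306,320,-1))])
v=np.vstack([cv2.resize(i[0:130,150:360],None,fx=3,fy=1.5) for i in I[1:]])
cv2.imwrite("pics/cd.png",v)
```

```text
z 79.9 Fz/Fd [11.5 -0.7 11.5 -2.2 10.6 -1.1  9.5] t 25.8
z 80.0 Fz/Fd [10.4 -4.5  8.6 -4.2  9.3 -3.3  8.7] t 28.2
z 79.9 Fz/Fd [11.3 -3.9 10.1 -5.  10.1 -2.7  9.3] t 32.0
z 79.9 Fz/Fd [10.7 -4.2  8.7 -3.7  8.9 -1.9  8.4] t 34.4
35.0917
[np.float64(209.71), np.float64(213.21), np.float64(313.46), np.float64(309.63)]
[np.float64(210.43), np.float64(213.89), np.float64(312.91), np.float64(309.19)]
[np.float64(210.6), np.float64(213.97), np.float64(312.97), np.float64(309.25)]
[np.float64(210.6), np.float64(213.97), np.float64(312.97), np.float64(309.24)][ WARN:0@9.746] global loadsave.cpp:1063 imwrite_ Unsupported depth image for selected encoder is fallbacked to CV_8U.
```

View pics/cd.png

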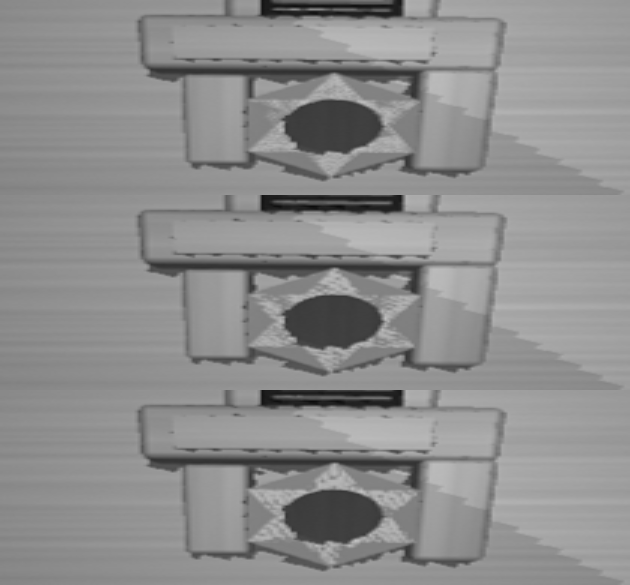

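The jaw edges no longer move (the c3 and c4 readings are identical) and the drag force has risen to about 4.5 N, so the worm is slipping and the jaw is snug. Next is the swing, pushing the handle side with the pad edge, with force watching.

```bash
cat > swing.py <<'E'
from h import *
C=np.array([589.8,-69.5]); phi0=-1.151+np.pi
def pose(th,off,z=58,r=165):
    p=phi0-th; u=np.array([np.cos(p),np.sin(p)]); t=np.array([np.sin(p),-np.cos(p)])
    q=C+r*u-off*t; return [q[0],q[1],z],[np.pi,0,p-np.pi/2],t
def ft(t,b,n=3):
    f=[]
    for _ in range(n): f.append(ctrl.observe()["contact_force"]); ctrl.sleep(.02)
    return -((np.mean(f,0)-b)[:2]@t)
E
python3 - <<'E'
from swing import *
p=ctrl.observe()["position"]; ctrl.move_l([p[0],p[1],135],feed=200)
P,o,t=pose(0,36,135); ctrl.goto(P,o)
P,o,t=pose(0,36); ctrl.move_l(P,o,feed=100); ctrl.sleep(.1)
b=np.mean([ctrl.observe()["contact_force"] for _ in range(4)],0)
P,o,t=pose(0,17); hit=ctrl.move_l(P,o,feed=15,until_force=1.8)
pos=ctrl.observe()["position"]; off=(C+165*np.array([np.cos(phi0),np.sin(phi0)])-pos[:2])@t
print(hit,off,ft(t,b),ctrl.observe()["time"])
np.save("s.npy",np.r_[off,b])
if hit:
    th=0
    while th<0.5:
        th+=0.05; P,o,t=pose(th,off); ctrl.move_l(P,o,feed=40); f=ft(t,b,2); print(round(th,2),round(f,1),end="; ")
        if f>4: break
    print(ctrl.observe()["time"],th)
E
```

```text
True 20.35447204556886 0.17268569060412245 39.1333
0.05 0.7; 0.1 0.7; 0.15 0.9; 0.2 0.1; 0.25 0.4; 0.3 0.1; 0.35 0.2; Traceback (most recent call last):
  File "<stdin>", line 13, in <module>
bench.MotionError: the arm cannot follow that straight line within its joint ranges
```

Run:
```python
from swing import *
off=np.load("s.npy")[0]
print(ctrl.observe()["q"].round(2),ctrl.observe()["position"])
for th in(.35,.4,.5,.6,.65):
    P,o,t=pose(th,off); print(th,np.round(P,0),o[2],[None if ctrl.ik(P,[np.pi,0,y]) is None else ctrl.ik(P,[np.pi,0,y]).round(2) for y in (o[2],o[2]+np.pi,)])
cv2.imwrite("pics/p.png",ctrl.read_camera("wrist"))
print(find("handle","wrist"),find("nut_top","wrist"),find("worm_part","wrist"))
```

```text
[ 0.02  0.44 -0.27  0.86  0.    3.09] [558.07441614  93.65263719  58.05172925]
0.35 [558.  94.  58.] 0.06979632679489667 [array([ 0.02,  0.44, -0.27,  0.86,  0.  ,  3.09]), array([ 0.02,  0.44, -0.27,  0.86,  0.  , -0.05])]
0.4 [566.  95.  58.] 0.0197963267948964 [array([ 0.02,  0.45, -0.25,  0.87,  0.  , -3.14]), array([ 0.02,  0.45, -0.25,  0.87,  0.  ,  0.  ])]
0.5 [583.  97.  58.] -0.08020367320510347 [array([ 0.03,  0.48, -0.21,  0.89,  0.  , -3.04]), array([ 0.03,  0.48, -0.21,  0.89,  0.  ,  0.11])]
0.6 [599.  96.  58.] -0.18020367320510333 [array([ 0.03,  0.5 , -0.16,  0.91,  0.  , -2.94]), array([ 0.03,  0.5 , -0.16,  0.91,  0.  ,  0.21])]
0.65 [608.  96.  58.] -0.2302036732051036 [array([ 0.02,  0.51, -0.14,  0.92,  0.  , -2.89]), array([ 0.02,  0.51, -0.14,  0.92,  0.  ,  0.25])]
[(0.84, [585.3, 45.7, 73.9])] [] [(0.77, [587.2, -14.0, 79.7])]
```

View pics/p.png

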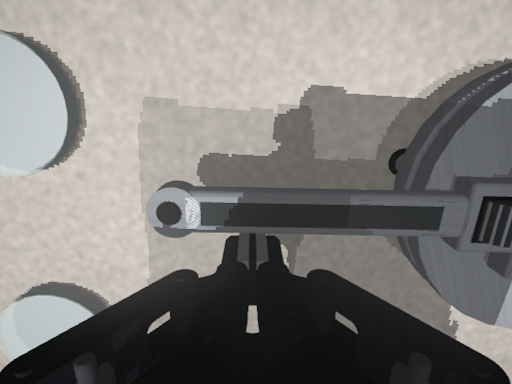

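The handle has followed, with the finger flat on its side at about (252,235). The only problem is the last joint's range, so I'll back off, turn the tool half round and continue.

Run:
```python
from swing import *
s=np.load("s.npy"); off=s[0]; T=0.35
def P2(th,off):
    P,o,t=pose(th,off); return P,[np.pi,0,o[2]+np.pi],t
P,o,t=pose(T,off+25); ctrl.move_l(P,o,feed=100)
P,o,t=P2(T,off+25); ctrl.goto(P,o); ctrl.sleep(.1)
b=np.mean([ctrl.observe()["contact_force"] for _ in range(4)],0)
P,o,t=P2(T,off+6); ctrl.move_l(P,o,feed=60)
P,o,t=P2(T,off-3); hit=ctrl.move_l(P,o,feed=12,until_force=1.8)
pos=ctrl.observe()["position"]; p=phi0-T
off=(C+165*np.array([np.cos(p),np.sin(p)])-pos[:2])@t; print(hit,off,ctrl.observe()["time"])
th=T
while th<0.76:
    th+=0.04 if th<0.56 else 0.008
    P,o,t=P2(th,off); h=ctrl.move_l(P,o,feed=30 if th<.58 else 12,until_force=3.5 if th>.56 else None)
    f=ft(t,b,2); print(round(th,3),h,round(f,1),end="; ")
    if f>3.3 or h: break
print(ctrl.observe()["time"])
np.save("s2.npy",np.r_[off,b,th])
cv2.imwrite("pics/q.png",ctrl.read_camera("wrist")); print(find("handle","wrist"),find("worm_part","wrist"))
```

```text
True 20.189593616267864 46.2583
0.39 False 1.4; 0.43 False 0.8; 0.47 False 1.1; 0.51 False 0.6; 0.55 False 0.5; 0.59 False 2.3; 0.598 False 1.8; 0.606 False 1.8; 0.614 False 2.3; 0.622 False 2.5; 0.63 False 2.1; 0.638 False 2.7; 0.646 False 3.5; 51.075
[(0.7, [605.6, -2.7, 71.1])] [(0.71, [602.5, -17.5, 78.8]), (0.64, [603.5, -4.5, 74.4])]
```

Run:
```python
from swing import *
s=np.load("s2.npy"); off,b,th=s[0],s[1:4],s[4]
for _ in range(5):
    P,o,t=pose(th,off); f=ft(t,b,8); print(round(th,3),round(f,2),end="; ")
    if f>4.1: break
    th+=0.004; P,o,t=pose(th,off); ctrl.move_l(P,[np.pi,0,o[2]+np.pi],feed=8,until_force=2.5)
print(ctrl.observe()["time"],ctrl.observe()["position"],P)
cv2.imwrite("pics/r.png",ctrl.read_camera("wrist"))
```

```text
0.646 4.13; 51.3583 [607.08874162  95.82238156  57.99129832] [np.float64(607.1308623049708), np.float64(95.82471352509938), 58]
```

View pics/r.png

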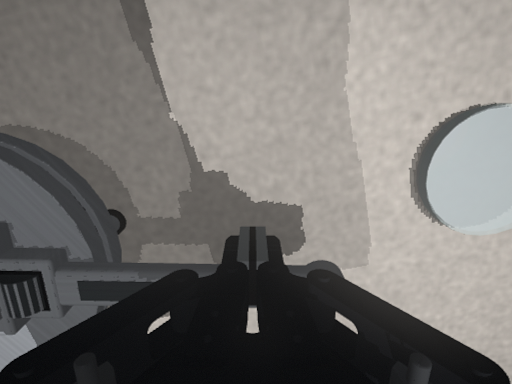

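The force holds at a steady 4.1 N at 0.646 rad, so the nut is at its stop. I'll retreat and check from above.

Run:
```python
from swing import *
s=np.load("s2.npy"); off,th=s[0],s[4]
P,o,t=pose(th,off+25); O=[np.pi,0,o[2]+np.pi]; ctrl.move_l(P,O,feed=60)
P[2]=250; ctrl.move_l(P,O,feed=200)
ctrl.goto([530,1,320],[np.pi,0,0.4+0]); 
im=ctrl.read_camera("wrist"); cv2.imwrite("pics/z.png",cv2.resize(im[20:220,120:420],None,fx=2.6,fy=2.6,interpolation=cv2.INTER_CUBIC))
print(find("nut_top","wrist"),ctrl.observe()["time"])
```

```text
[(0.57, [590.7, -68.6, 75.5])] 55.1833
```

View pics/z.png

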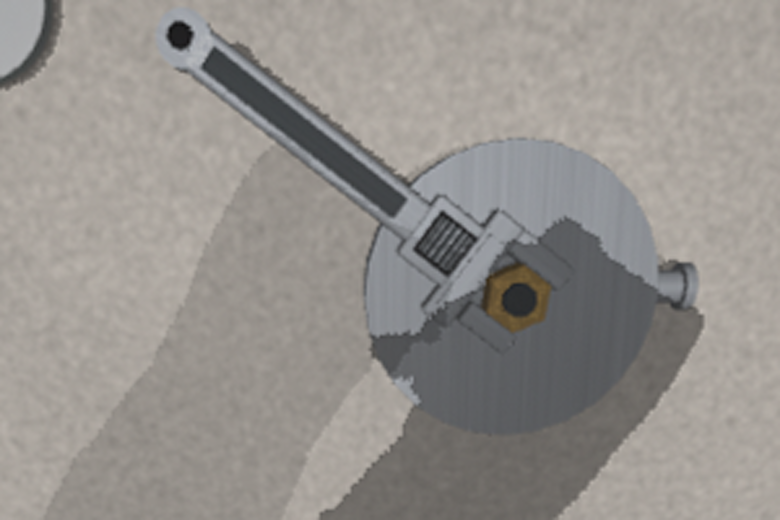

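The nut at (519,300) sits in the closed jaws and the handle end is at (180,36). I'll compute the angle and hand in.

Run:
```python
from h import *
n=pix("wrist",319.6,135.4,78); e=pix("wrist",189.2,33.8,73); m=pix("wrist",120+445/2.6,20+243/2.6,82)
e0=pix("wrist",150+44/3,80+173/3,73); n0=pix("wrist",318.3,135.3,78)
A=lambda a,b:np.arctan2(*(a-b)[1::-1])
r=A(n0,e0)-A(n,e); print(r,np.linalg.norm((n-m)[:2]))
if abs(r)>0.61: print(ctrl.finish_job())
```

```text
0.6528533077341763 48.356698667947605
the job is handed in; nothing more can be done
None
```

I closed the wrench's jaw snug on the nut, swung the handle clockwise to the stop (measured 0.65 rad, about 4 N at the end), left the wrench on the nut and handed the job in at about 55 s; the verdict was not shown.

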